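# Fit a cylinder's end plate and draw its piston rod to half stroke

## Task

Put the loose steel end plate on the standing hydraulic cylinder: lower it over the piston rod and the two locating pins until it lies flush on the cylinder head. Then grip the piston rod, pull it straight up about 50 mm, so that the dark ring round it stands just clear above the plate, but do not pull it right out of its bore or force it sideways, and finish while still holding it there. Leave the oil filter, the piston and the bearing where they are.

Things in the scene. Friction and masses are not known exactly. Their poses are not given: they have to be found in the camera images.
- cylinder: Hydraulic cylinder standing upright, bolted down. Origin: centre of its underside, on the table; z up. Dark foot 92 x 70 x 12 mm (x, y, z), round grey barrel 40 mm in diameter, small port on the -x side (34 mm from the axis, 34 mm up), aluminium head 84 x 40 x 25 mm, its flat top 110 mm up. Two pins stand on the head along x; the vertical bore opens between them.
- cylinder_mouth (a point): Mouth of the bore: centre of the head's top face, 110 mm above the cylinder's origin. Bore 17.6 mm in diameter, 95 mm deep. The two steel locating pins stand at x = -31 and +31 mm, y = 0 from here: 8 mm in diameter, 18 mm high, the top 5 mm tapered to 3 mm.
- rod: Loose plain steel piston rod, 16 mm in diameter, 142 mm long, 0.2 kg. Origin: centre of its lower end, z up along it. At the start it stands on the bore's floor (15 mm above the table). Dark ring round it 65 to 71 mm above its lower end: wholly clear of the fitted plate after 42 mm of pull. Only weight and bore friction resist the pull; it drops back if let go and leaves the bore after 95 mm.
- rod_top (a point): Centre of the rod's top end, 142 mm along z from the rod's origin; at the start 47 mm above the cylinder head, so 35 mm above the fitted plate.
- end_plate: Loose flat steel plate 92 x 52 x 12 mm (x, y, z), 0.25 kg, lying on the packing block. Origin: centre of its underside, z up. Two 10 mm through holes for the pins at x = -31 and +31 mm, y = 0, and a 26 mm one for the rod in the centre; a half turn makes no difference. Can be gripped across its 52 mm width (6 mm past the head on each side). Fitted, its top is 122 mm above the table.
- packing_block: Upright wooden packing block on which the end plate lies at the start, 76 x 38 x 90 mm (x, y, z), fixed to the table. Origin: centre of its underside. The plate, lengthways on it, overhangs it by about 7 mm on each long side.
- clear_box: Obstacle: clear plastic storage box of cables, fixed on a flat black case (0.10 m high) on the right-hand side of the table, between the arm's start and the work. About 0.27 x 0.35 m, its rim 0.28 m above the table: carry the gripper over it. Origin: centre of its underside, 0.105 m above the table. Fixed bottles up to 0.2 m high and a dark charger 0.2 m high stand round the work as well.
- oil_filter: Bystander: blue oil filter, 68 mm in diameter, 67 mm high, standing on the table. Origin: centre of its underside.
- piston: Bystander: used engine piston, 54 mm in diameter (58 mm over the pin), 50 mm high, standing on its skirt. Origin: centre of its underside.
- bearing: Bystander: ball bearing, 36 mm in diameter, 11 mm thick, lying flat. Origin: centre of its underside.

How it is judged:
On the way, in this order (a step that is already met when the one before it is completed fails the run):
1. The end plate lies flush on the cylinder head, over both pins, the rod still in place down in its bore, and the fingers have let the plate go (z of end_plate in the frame of cylinder between 0.1075 and 0.1125 m and horizontal distance between end_plate and cylinder_mouth below 0.004 m and angle between the x axis of end_plate and the x axis of cylinder, either way round below 0.06 rad and angle between end_plate's own z axis and vertical below 0.04 rad and z of rod in the frame of cylinder below 0.025 m and contact force between the fingers and end_plate below 0.5 N), for 0.2 s.
2. The rod, held by the fingers, is drawn out 42 to 62 mm, upright and in line with the bore (z of rod in the frame of cylinder between 0.057 and 0.077 m and angle between rod's own z axis and vertical below 0.05 rad and horizontal distance between rod_top and cylinder_mouth below 0.008 m and contact force between the fingers and rod above 1 N), for 0.2 s.
At the end, for the whole second after the job is handed in: Plate flush on the head (2.5 mm), centred (4 mm), in line with the pins (0.06 rad), level, not touched by the fingers; rod held still in the fingers, drawn out 42 to 62 mm, upright within 0.05 rad, still in its bore; oil filter, piston and bearing within 30 mm of their places (all of step 2 and z of end_plate in the frame of cylinder between 0.1075 and 0.1125 m and horizontal distance between end_plate and cylinder_mouth below 0.004 m and angle between the x axis of end_plate and the x axis of cylinder, either way round below 0.06 rad and angle between end_plate's own z axis and vertical below 0.04 rad and contact force between the fingers and end_plate below 0.5 N and linear speed of rod below 0.02 m/s and distance of each of oil_filter, piston, bearing from where it was at the start of the episode below 0.03 m); the arm keeps its last pose, push and grip.
It fails at once if The rod is pulled so far that less than 20 mm of it is left in the bore (z of rod in the frame of cylinder above 0.09 m).
It fails at once if The rod is forced sideways against the bore (more than 25 N) (contact force between rod and cylinder above 25 N).
It fails at once if A bystander is pushed away or knocked over (distance of any of oil_filter, piston, bearing from where it was at the start of the episode above 0.03 m or angle between any of oil_filter, piston, bearing's own z axis and vertical above 0.5 rad).
It also fails if it takes over 62 s, if anything falls off the work surface, if the arm or the gripper's body presses on something with over 40 N, if the wrist force passes 120 N, or if a joint passes its speed limit or range.

## Robot

A 7-joint arm with a two-finger parallel gripper is mounted at the origin on a cart in front of the work surface, level with it; the furniture and walls round the work are solid. World frame = base frame: x ahead of the robot, y to its left, z up, the work surface at z = 0. Lengths are in m, angles in rad, forces in N, time in s.
With the tool pointing down it reaches from about 0.4 to 0.925 m from the base axis. Payload 5.6 kg.
Tool frame: the origin (TCP) lies on the front face of the gripper's body, between the roots of the fingers; the fingertips stand 73 mm ahead of it and the grasp point (between the pads) lies ahead of it (manip.pinch_z is the z of the grasp point in the tool frame, in m); z points along the fingers, y is the line along which they close (so a half turn about z gives the same grasp; the last joint's range is limited). The gripper opens to 85 mm and grips with 20 to 120 N. Pads are 22 mm wide; open, the fingers measure 114 mm over their backs; the gripper's body (76 mm by 85 mm) begins 54 mm behind the grasp point. The pads swing forward as they close: fully open they stand 13 mm farther back than shut.
Start: joints at [1.132, 0.468, -0.012, 1.603, 0.006, 1.071, -0.056], TCP at [0.251, -0.6, 0.304] pointing down, gripper open.
Joint ranges: [-2.53, 2.53], [-0.31, 2.02], [-1.57, 1.55], [0.28, 2.44], [-1.29, 4.43], [0.15, 1.84], [-2.92, 2.92]. Speed limits (rad/s): [2.57, 2.57, 3.14, 3.14, 3.14, 3.14, 3.14].

## Interface

Orientations are given as a unit quaternion [x, y, z, w].
In Python, from station import manip, cams, ticket gives the robot as it stands.
- The arm moves only by the shell command python3 -m creep 'ROWS' [FORCE]. ROWS is JSON, a list of rows, each a list of 3 entries, a list of its own where there are three numbers: the gripper command: -1 is shut, 1 is fully open, values between are in proportion, then the shift along the tool's x, y, z in cm, then the turn about the tool's z in rad. In form: [[jaw, [dx, dy, dz], spin], ...]. A call has 1 to 5 rows; each row shifts and turns the commanded pose from where the row before left it, along the tool's axes as they then stand; what a row does not reach is not made up. A row lasts 1/8 s, in which the tool goes at most 62.5 mm and 10.7 degrees, less where a joint would pass 70% of its speed; a pose out of reach is approached as far as the arm can. A call with a gripper value outside its range is refused whole. The fingers move at their own pace and stop on an object; FORCE is the grip in N (left out, the last holds). Time passes only in rows, so rows that do not move let the fingers close. It gives the time, the measured TCP pose, the force, the opening and the grip force at its end, in the units of the state.
- manip.get_state(): the state, without advancing time (a new reading comes with each control period).
- cams.snapshot(name): name is "side" or "top" or "wrist"; returns the picture (420x560x3 uint8, red, green, blue); there is no depth.
- cams.get_calibration(name): a dict with "vfov" (degrees; the focal length in pixels is half the picture's height over the tangent of half this angle, whatever the lens; pixels are square), "cx", "cy" (the principal point, pixels), "origin" and "orientation" of the camera in the world. Camera axes: x right, y down, z forward; pixel columns grow to the right and rows downward; lengths in m; the calibration is good to about 2 mm. The wrist camera is an equidistant fisheye: a pixel r from the principal point sees the ray r / f radians off the axis. A picture is of the moment at which its call begins: read the wrist's pose just before it. get_calibration takes no time and is no camera call; for the wrist camera it gives the pose at the moment of the call.
- ticket.finish_job(): hands the job in; it is judged then, once.
The state is a dict: "t": time; "qpos": joint angles; "qd": joint speeds; "joint_efforts": joint torques, N m; "position": TCP position; "eef_rot": TCP orientation; "ft_force": force on the tool from outside, world axes, zero at the start; "torque": the same for the moment, N m; "width": opening from 0.0 (shut) to 1.0 (fully open); "gripper_force": force on a finger pad.
Only numpy, scipy, OpenCV 4.12 (cv2) and the standard library are available. Lean on these libraries where they do the work, as an engineer would, in place of code of your own. Each camera call takes 0.05 s, during which the arm holds its last target. There are 200 camera calls.

## Working session

There is one attempt and no reset: what is moved stays moved. The work goes in short steps, Python scripts to look and compute and a shell command to move; the robot and the scene stay as the last step left them, time stands still between calls to the robot, and variables do not carry over. Pictures are saved under pics/ and viewed, at most 11 in all, crops included, and the job is handed in when it is done.

```bash
ls; mkdir -p pics
cat > h.py <<'E'
import numpy as np, cv2
from scipy.spatial.transform import Rotation as R
from station import manip, cams, ticket
def cal(n):
    c=cams.get_calibration(n); c['R']=R.from_quat(c['orientation']).as_matrix(); c['f']=210/np.tan(np.radians(c['vfov'])/2); return c
def ray(c,u,v,fish=False):
    x,y=(u-c['cx'])/c['f'],(v-c['cy'])/c['f']
    if fish:
        r=np.hypot(x,y); s=np.sin(r)/max(r,1e-9); d=np.array([x*s,y*s,np.cos(r)])
    else: d=np.array([x,y,1.])
    return c['R']@d
def at(c,u,v,z,fish=False):
    d=ray(c,u,v,fish); o=np.array(c['origin']); return o+d*(z-o[2])/d[2]
def proj(c,p,fish=False):
    q=c['R'].T@(np.array(p)-c['origin'])
    if fish:
        r=np.hypot(q[0],q[1]); t=np.arctan2(r,q[2]); return c['cx']+c['f']*t*q[0]/r, c['cy']+c['f']*t*q[1]/r
    return c['cx']+c['f']*q[0]/q[2], c['cy']+c['f']*q[1]/q[2]
def snap(n,f): 
    im=cams.snapshot(n); cv2.imwrite('pics/'+f,im[:,:,::-1]); return im
E
python3 - <<'E'
from h import *
snap('top','top0.png'); snap('side','side0.png')
for n in ('top','side','wrist'): print(n,cams.get_calibration(n))
print(manip.pinch_z, manip.get_state())
E
```

```text
pics
top {'vfov': 49.74949403489773, 'cx': 268.86024662994134, 'cy': 211.37223913303177, 'origin': array([0.51729775, 0.07511457, 1.22800651]), 'orientation': array([ 0.71374449, -0.69989977,  0.0161632 , -0.02116279])}
side {'vfov': 43.18350666746141, 'cx': 277.8233397268794, 'cy': 214.84076526390058, 'origin': array([ 0.83839516, -0.52892176,  1.02120401]), 'orientation': array([ 0.92915552,  0.19506182, -0.06591332, -0.30704454])}
wrist {'vfov': 65.70646984690485, 'cx': 283.21857419319065, 'cy': 207.73457524061453, 'origin': array([ 0.31834176, -0.57093191,  0.37304779]), 'orientation': array([ 0.82372814, -0.5479691 , -0.08153454,  0.12063973])}
0.0539 {'t': 0.1, 'qpos': array([ 1.13198279,  0.46829884, -0.01161005,  1.60352624,  0.0059978 ,
        1.07140259, -0.05626895]), 'qd': array([ 0.00160594, -0.00176129, -0.0007734 , -0.00336088,  0.00104866,
       -0.00028282,  0.00214986]), 'joint_efforts': array([ 1.10468158e-03, -5.33512795e+01,  2.14363943e-02, -2.51964355e+01,
        1.13854429e-02,  4.31852284e-03,  1.80551723e-05]), 'position': array([ 0.25041653, -0.59940994,  0.30302937]), 'eef_rot': array([ 9.80482733e-01,  1.96603586e-01, -2.11054105e-04, -7.71906406e-04]), 'ft_force': array([ 0.60463821, -0.34593653, -0.26118229]), 'torque': array([-0.00105757, -0.01301861, -0.00750969]), 'gripper_force': 0.0, 'width': 0.99979133100192}
```

View pics/top0.png

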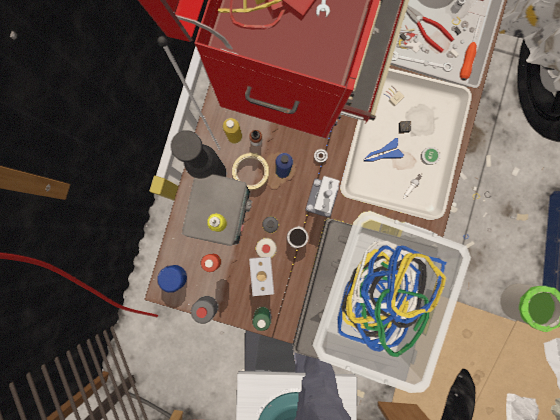

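View pics/side0.png

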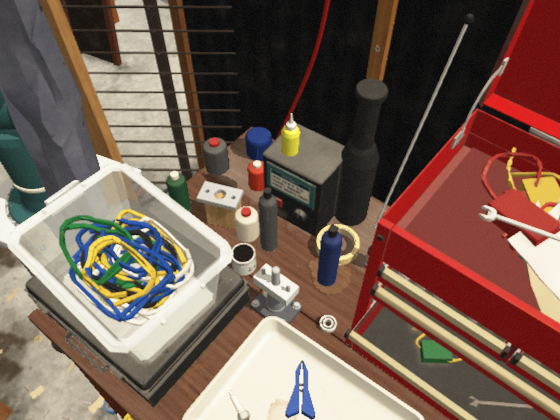

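The top view shows the plate at about (261,277) and the cylinder at about (323,196). In the side view they are at about (220,195) and (275,290). I'll zoom in for exact points.

Run:
```python
from h import *
def crop(f,x,y,w=50,h=37,s=8):
    im=cv2.imread('pics/'+f)[y-h:y+h,x-w:x+w]; return cv2.resize(im,(400,296),interpolation=cv2.INTER_CUBIC)
o=np.vstack([np.hstack([crop('top0.png',261,277),crop('top0.png',323,196)]),np.hstack([crop('side0.png',220,198),crop('side0.png',275,290)])])
cv2.imwrite('pics/z0.png',o)
c=cal('top'); print('plate',at(c,261,277,.102),'cyl',at(c,323,196,.11))
for u,v,z in ((297,237,.05),(284,163,.1),(320,156,.011),(266,248,.1),(271,225,.1),(209,263,.1),(262,320,.1),(370,215,.28),(470,250,.28),(402,388,.28),(325,345,.28),(215,215,.2)): print(u,v,at(c,u,v,z).round(3))
```

```text
plate [0.41398516 0.09987707 0.102     ] cyl [ 0.61697982 -0.04958251  0.11      ]
297 237 [0.514 0.01  0.05 ]
284 163 [0.699 0.048 0.1  ]
320 156 [ 0.734 -0.051  0.011]
266 248 [0.486 0.089 0.1  ]
271 225 [0.543 0.078 0.1  ]
209 263 [0.446 0.23  0.1  ]
262 320 [0.309 0.095 0.1  ]
370 215 [ 0.564 -0.129  0.28 ]
470 250 [ 0.495 -0.338  0.28 ]
402 388 [ 0.21  -0.198  0.28 ]
325 345 [ 0.294 -0.039  0.28 ]
215 215 [0.561 0.205 0.2  ]
```

View pics/z0.png

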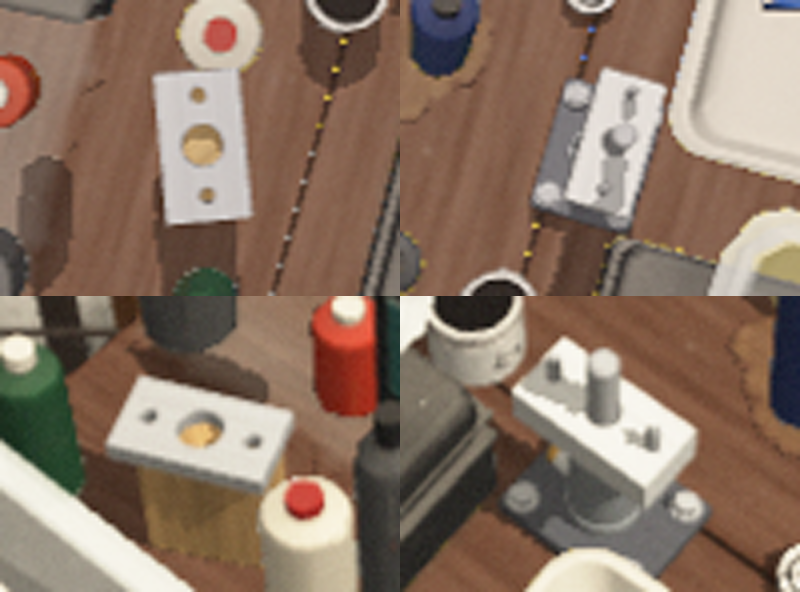

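```bash
cat >> h.py <<'E'
def pose():
    s=manip.get_state(); M=R.from_quat(s['eef_rot']).as_matrix(); return np.array(s['position']),M,s
def need(p,yaw):
    "shift in current tool axes (cm), spin about tool z (rad) to reach TCP p, tool x yaw"
    q,M,s=pose(); y0=np.arctan2(M[1,0],M[0,0]); d=(yaw-y0+np.pi)%(2*np.pi)-np.pi
    print('t',round(s['t'],2),'at',q.round(4),'yaw',round(y0,4),'tilt',np.degrees(np.arccos(-M[2,2])).round(2),'q7',s['qpos'][6].round(2),'w',round(s['width'],3))
    print('shift cm',(M.T@(np.array(p)-q)*100).round(2),'spin',round(-d,3))
E
python3 - <<'E'
from h import *
t,s=cal('top'),cal('side')
def quad(c,P,z,n):
    Q=np.array([at(c,u,v,z) for u,v in P])[:,:2]; m=Q.mean(0)
    a=Q[0]+Q[1]-Q[2]-Q[3]; print(n,m.round(4),'yaw',np.arctan2(a[1],a[0]).round(3),'L',(np.linalg.norm(a)/2).round(4),'W',np.linalg.norm((Q[1]+Q[2]-Q[0]-Q[3])/2).round(4))
quad(t,[(249.5,258.75),(270.5,257.25),(274,294),(252.75,296)],.102,'plate top')
quad(t,[(324.25,176),(339.5,180.75),(329.25,212.25),(314.25,208.5)],.11,'head top')
f=lambda x,y,o:(x/4+o[0],(y-296)/4+o[1])
o=(170,161);quad(s,[f(293,410,o),f(268,472,o),f(107,433,o),f(140,377,o)],.102,'plate side')
o=(225,253);quad(s,[f(295,432,o),f(245,488,o),f(115,387,o),f(175,338,o)],.11,'head side')
need([.25,-.6,.43],.4)
E
```

```text
plate top [0.4153 0.0982] yaw 0.112 L 0.0912 W 0.0524
head top [ 0.6213 -0.059 ] yaw -0.292 L 0.0835 W 0.0388
plate side [0.419  0.1001] yaw 0.132 L 0.0928 W 0.0443
head side [ 0.6269 -0.0602] yaw -0.312 L 0.0819 W 0.0397
t 0.1 at [ 0.2504 -0.5994  0.303 ] yaw 0.3958 tilt 0.09 q7 -0.06 w 1.0
shift cm [ -0.06   0.02 -12.7 ] spin -0.004
```

```bash
python3 -m creep '[[1,[0,0,-6],0],[1,[0,0,-6],0],[1,[0,0,-1],0],[1,[0,0,0],0]]'
```

```text
t: 0.6
position: [0.2505, -0.5997, 0.434]
eef_rot: [0.98, 0.197, 0.0, 0.0]
ft_force: [-0.9, 0.6, -0.5]
width: 0.999
gripper_force: 0.0
```

```bash
python3 -c "
from h import *
need([.45,-.25,.434],.12)"
```

```text
t 0.6 at [ 0.2505 -0.5997  0.434 ] yaw 0.3957 tilt 0.04 q7 -0.05 w 0.999
shift cm [ 3.189e+01 -2.458e+01 -1.000e-02] spin 0.276
```

```bash
python3 -m creep '[[1,[4,-3.1,0],0],[1,[4,-3.1,0],0],[1,[4,-3.1,0],0],[1,[4,-3.1,0],0],[1,[4,-3.1,0],0]]'; python3 -m creep '[[1,[4,-3.1,0],0],[1,[4,-3.1,0],0],[1,[4,-3.1,0],0],[1,[0,0,0],0.138],[1,[0,0,0],0.138]]'; python3 -c "
from h import *
need([.415,.1,.43],.12)"
```

```text
t: 1.23
position: [0.3755, -0.3776, 0.4314]
eef_rot: [0.98, 0.197, -0.001, -0.002]
ft_force: [0.4, -0.4, -0.4]
width: 1.0
gripper_force: 0.0
t: 1.85
position: [0.4499, -0.2465, 0.4314]
eef_rot: [0.998, 0.058, -0.002, -0.001]
ft_force: [0.1, -0.9, -0.3]
width: 0.999
gripper_force: 0.0
t 1.85 at [ 0.4499 -0.2465  0.4314] yaw 0.117 tilt 0.26 q7 -1.05 w 0.999
shift cm [  0.58 -34.82   0.22] spin -0.003
```

```bash
python3 -m creep '[[1,[0.1,-5,0],0],[1,[0.1,-5,0],0],[1,[0.1,-5,0],0],[1,[0.1,-5,0],0],[1,[0.1,-5,0],0]]'; python3 -m creep '[[1,[0.1,-5,0],0],[1,[0,-4.8,0],0],[1,[0,0,5.5],0],[1,[0,0,5.5],0],[1,[0,0,5],0]]';python3 -m creep '[[1,[0,0,0],0],[1,[0,0,0],0]]'
python3 - <<'E'
from h import *
need([.416,.1,.27],.12)
c=cal('wrist'); snap('wrist','w1.png'); print(c['origin'],c['R'].round(3))
print(proj(c,[.416,.099,.102],True))
E
```

```text
t: 2.48
position: [0.4241, 0.0027, 0.4318]
eef_rot: [0.998, 0.06, -0.002, -0.0]
ft_force: [0.5, 1.0, 0.1]
width: 1.002
gripper_force: 0.0
t: 3.1
position: [0.4129, 0.0982, 0.2705]
eef_rot: [0.998, 0.06, -0.002, 0.0]
ft_force: [0.2, -1.4, 0.2]
width: 0.995
gripper_force: 0.0
t: 3.35
position: [0.415, 0.0989, 0.2746]
eef_rot: [0.998, 0.06, 0.0, -0.0]
ft_force: [0.3, -0.3, 1.5]
width: 1.006
gripper_force: 0.0
t 3.35 at [0.415  0.0989 0.2746] yaw 0.1199 tilt 0.03 q7 -1.89 w 1.006
shift cm [ 0.11 -0.1   0.46] spin -0.0
[0.48801654 0.10793181 0.34463174] [[ 0.12  -0.951 -0.286]
 [-0.993 -0.116 -0.034]
 [-0.001  0.288 -0.958]]
(np.float64(283.77140874131055), np.float64(207.26695919680594))
```

View pics/w1.png

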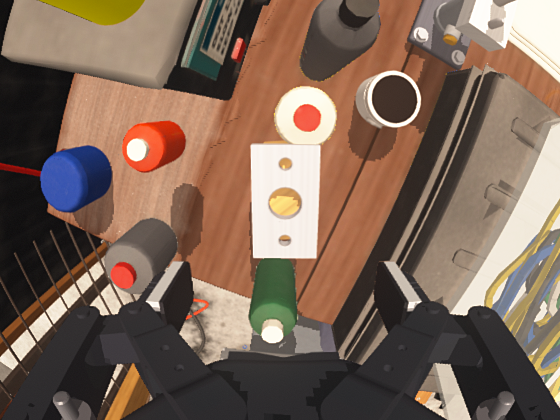

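Wrist view: the plate's corners are at about (251,144), (320,145), (316,258) and (254,257), its pin holes are at (285,163) and (284,240), and the rod hole is at (285,203). A green bottle stands close behind it and a cream one ahead.

Run:
```python
from h import *
from scipy.optimize import least_squares
c=cal('wrist'); im=cv2.imread('pics/w1.png'); 
g=cv2.cvtColor(im,cv2.COLOR_BGR2HSV); m=((g[:,:,1]<40)&(g[:,:,2]>150)).astype(np.uint8); m[:143]=0
n,l,st,_=cv2.connectedComponentsWithStats(m); k=l[180,265]; print(st[k])
cn=max(cv2.findContours((l==k).astype(np.uint8),cv2.RETR_EXTERNAL,cv2.CHAIN_APPROX_NONE)[0],key=len)[:,0]
P=np.array([at(c,u,v,.102,True)[:2] for u,v in cn]).astype(np.float32)
(cx,cy),(w,h),a=cv2.minAreaRect(P*1000); print('rect',cx,cy,w,h,a)
hs=[at(c,u,v,.102,True) for u,v in((285.5,163),(285,202.5),(284.5,240))]; print(np.round(hs,4))
a=hs[0]-hs[2]; print('hole span',np.linalg.norm(a),'yaw',np.arctan2(a[1],a[0]))
t,s=cal('top'),cal('side')
def tri(*r):
    A=0;b=0
    for o,d in r:
        d=d/np.linalg.norm(d); M=np.eye(3)-np.outer(d,d); A=A+M; b=b+M@o
    return np.linalg.solve(A,b)
W=lambda u,v:(c['origin'],ray(c,u,v,True)); S=lambda u,v:(s['origin'],ray(s,u,v)); T=lambda u,v:(t['origin'],ray(t,u,v))
print('green cap',tri(W(272,332),S(174,174),T(262,311)),'cream cap',tri(W(308,119),S(246,211),T(266,248)),'dark cap',tri(W(357,8),S(267,191),T(271,225)))
```

```text
[ 251  144   69  114 6571]
rect 419.844482421875 98.60551452636719 92.39620208740234 51.96626663208008 6.6168107986450195
[[0.4514 0.1019 0.102 ]
 [0.4206 0.0985 0.102 ]
 [0.3893 0.0951 0.102 ]]
hole span 0.06245850167117158 yaw 0.10941449523131383
green cap [0.32397522 0.09218906 0.13358211] cream cap [0.48605156 0.08870935 0.08367286] dark cap [0.54336572 0.0788286  0.1934309 ]
```

```bash
python3 -c "
from h import *
need([.42,.0986,.148],.113)"; python3 -m creep '[[1,[0.5,0.1,4.5],0.007],[1,[0,0,4],0],[1,[0,0,2.5],0],[1,[0,0,1],0],[1,[0,0,0],0]]' 60; python3 -c "
from h import *
need([.42,.0986,.148],.113)"
```

```text
t 3.4 at [0.4155 0.0989 0.2753] yaw 0.1197 tilt 0.13 q7 -1.89 w 1.0
shift cm [ 0.42  0.09 12.73] spin 0.007
t: 4.03
position: [0.4205, 0.0984, 0.1547]
eef_rot: [0.998, 0.056, 0.001, 0.0]
ft_force: [0.2, 0.0, 0.1]
width: 1.002
gripper_force: 0.0
t 4.03 at [0.4205 0.0984 0.1547] yaw 0.1125 tilt 0.09 q7 -2.09 w 1.002
shift cm [-0.05 -0.03  0.67] spin -0.0
```

```bash
python3 -m creep '[[1,[0,0,0.6],0],[1,[0,0,0],0],[-1,[0,0,0],0],[-1,[0,0,0],0],[-1,[0,0,0],0]]' 60;python3 -m creep '[[-1,[0,0,0],0],[-1,[0,0,0],0],[-1,[0,0,0],0],[-1,[0,0,0],0]]'; python3 -c "
from h import *
need([.42,.0986,.148],.113)"
```

```text
t: 4.65
position: [0.4199, 0.0983, 0.1484]
eef_rot: [0.998, 0.056, 0.0, 0.0]
ft_force: [-1.3, -0.5, 5.4]
width: 0.593
gripper_force: 62.1
t: 5.15
position: [0.4199, 0.0983, 0.1484]
eef_rot: [0.998, 0.056, 0.0, 0.0]
ft_force: [-1.6, -1.2, 5.2]
width: 0.593
gripper_force: 62.1
t 5.15 at [0.4199 0.0983 0.1484] yaw 0.1126 tilt 0.03 q7 -2.1 w 0.593
shift cm [ 0.01 -0.02  0.04] spin -0.0
```

```bash
python3 -m creep '[[-1,[0,0,-1.5],0],[-1,[0,0,-4],0],[-1,[0,0,-5],0],[-1,[0,0,-4],0],[-1,[0,0,-1.5],0]]'; python3 -m creep '[[-1,[0,0,0],0.1],[-1,[0,0,0],0.1],[-1,[0,0,0],0.1],[-1,[0,0,0],0.11],[-1,[0,0,0],0]]'; python3 -c "
from h import *
need([.535,-.035,.31],-.3)"
```

```text
t: 5.78
position: [0.4202, 0.0985, 0.3103]
eef_rot: [0.998, 0.056, 0.002, 0.0]
ft_force: [0.2, 0.4, -3.2]
width: 0.594
gripper_force: 63.9
t: 6.4
position: [0.419, 0.0981, 0.307]
eef_rot: [0.989, -0.147, -0.001, 0.0]
ft_force: [-0.9, -0.4, -2.6]
width: 0.594
gripper_force: 63.8
t 6.4 at [0.419  0.0981 0.307 ] yaw -0.2959 tilt 0.12 q7 -2.26 w 0.594
shift cm [14.97  9.35 -0.32] spin 0.004
```

```bash
python3 -m creep '[[-1,[3,2,0],0],[-1,[5,3,0],0],[-1,[4.5,2.5,0],0],[-1,[2.5,1.8,0],0.004],[-1,[0,0,0],0]]'; python3 -m creep '[[-1,[0,0,0],0],[-1,[0,0,0],0]]'
python3 - <<'E'
from h import *
need([.623,-.06,.31],-.3)
c=cal('wrist'); np.save('c2',dict(c),allow_pickle=True); snap('wrist','w2.png'); print(c['origin'])
print(proj(c,[.623,-.06,.11],True))
E
```

```text
t: 7.02
position: [0.5365, -0.0372, 0.3066]
eef_rot: [0.988, -0.151, -0.001, 0.0]
ft_force: [-0.3, 0.7, -3.2]
width: 0.591
gripper_force: 63.8
t: 7.28
position: [0.5353, -0.0334, 0.3077]
eef_rot: [0.989, -0.149, -0.0, -0.0]
ft_force: [0.1, 0.1, -1.8]
width: 0.597
gripper_force: 63.8
t 7.28 at [ 0.5353 -0.0334  0.3077] yaw -0.2987 tilt 0.04 q7 -2.02 w 0.597
shift cm [ 9.17 -0.04 -0.23] spin 0.001
[ 0.60562219 -0.05475205  0.37773763]
(np.float64(283.2640378725576), np.float64(90.40254469440491))
```

View pics/w2.png

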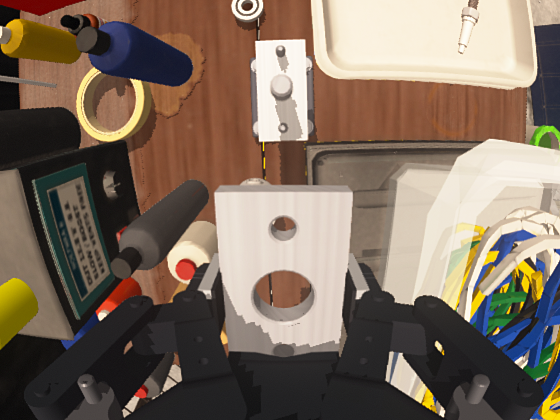

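Wrist view over the cylinder: the pins are at about (281,49) and (283,127), the rod is at about (281,85), and the held plate has its front hole at (284,228) and its rod hole at (284,296). A zoom will give sub-pixel positions.

Run:
```python
import cv2,numpy as np
im=cv2.imread('pics/w2.png')
a=cv2.resize(im[35:145,245:325],None,fx=5,fy=5,interpolation=cv2.INTER_CUBIC)
b=cv2.resize(im[180:345,210:360],(390,429),interpolation=cv2.INTER_CUBIC); b=np.vstack([b,np.zeros((121,390,3),np.uint8)])
cv2.imwrite('pics/z2.png',np.hstack([a,b]))
```

```text
(no output)
```

View pics/z2.png

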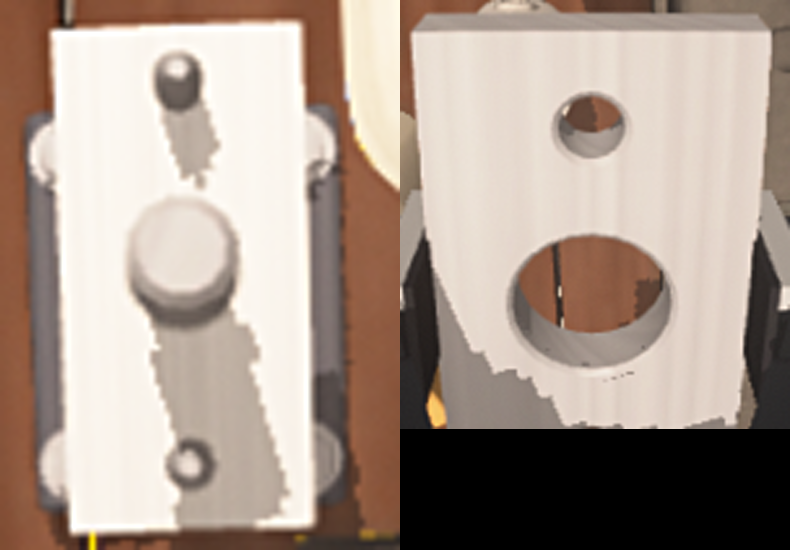

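Run:
```python
from h import *
from scipy.optimize import least_squares
c=np.load('c2.npy',allow_pickle=True).item()
f=lambda x,y:(245+x/5-.4,35+y/5-.4); g=lambda x,y:(210+x/2.6-.31,180+y/2.6-.31)
def fit(obs,mdl,z0,free):
    mdl=np.array(mdl)
    def pts(p):
        s,k=np.sin(p[2]),np.cos(p[2]); z=p[3] if free else z0
        return np.array([proj(c,(p[0]+k*x-s*y,p[1]+s*x+k*y,z+h),True) for x,y,h in mdl])
    r=least_squares(lambda p:(pts(p)-obs).ravel(),[.58,-.05,-.3,z0]); print(r.x.round(4),'res',r.fun.reshape(-1,2).round(1).tolist()); return r.x
H=[f(51,33),f(303,25),f(315,526),f(70,534)]; m=[(.042,.02,0),(.042,-.02,0),(-.042,-.02,0),(-.042,.02,0)]
fit(np.array(H),m,.11,False); fit(np.array(H),m,.11,True)
Pn=[f(181,66),f(189,466)]; pm=[(.031,0,.018),(-.031,0,.018)]; fit(np.array(Pn),pm,.11,False)
h=fit(np.array(H+Pn+[f(183,247)]),m+pm+[(0,0,.047)],.11,False)
# plate top-surface in hand
P=[g(14,31),g(369,31),g(189.5,125),g(191.5,301)]; q=[(.046,.026,0),(.046,-.026,0),(.031,0,0),(0,0,0)]
p=fit(np.array(P),q,.262,False); p2=fit(np.array(P),q,.262,True)
q0,M,s=pose(); print('tcp',q0, 'offset plate in tool mm',(M.T@(np.array([*p[:2],.262])-q0)*1000).round(1), (M.T@(np.array([*p2[:2],p2[3]])-q0)*1000).round(1))
for p in(p,p2): need([q0[0]+h[0]-p[0],q0[1]+h[1]-p[1],q0[2]],-.2987+h[2]-p[2])
```

```text
[ 0.6239 -0.0588 -0.2678  0.11  ] res [[0.5, -0.2], [-0.5, -0.1], [-0.2, 0.2], [0.2, 0.1]]
[ 0.6239 -0.0588 -0.2678  0.1101] res [[0.5, -0.2], [-0.5, -0.1], [-0.2, 0.2], [0.2, 0.1]]
[ 0.6244 -0.0591 -0.2787  0.11  ] res [[0.0, 0.1], [-0.0, -0.1]]
[ 0.6242 -0.059  -0.27    0.11  ] res [[0.6, -0.6], [-0.3, -0.4], [-0.2, -0.1], [0.1, -0.3], [-0.5, 0.4], [0.2, 0.2], [0.0, 0.5]]
[ 0.5347 -0.0329 -0.2979  0.262 ] res [[-1.8, -1.2], [1.4, -1.2], [0.6, 0.8], [-0.2, 2.4]]
[ 0.5336 -0.0325 -0.2979  0.2586] res [[0.2, -0.4], [-0.6, -0.4], [0.6, 0.5], [-0.2, 0.3]]
tcp [ 0.53537108 -0.0335629   0.3078766 ] offset plate in tool mm [-0.8 -0.5 45.9] [-2.  -0.5 49.3]
t 7.33 at [ 0.5354 -0.0336  0.3079] yaw -0.299 tilt 0.02 q7 -2.02 w 0.597
shift cm [ 9.32 -0.14 -0.  ] spin -0.028
t 7.33 at [ 0.5354 -0.0336  0.3079] yaw -0.299 tilt 0.02 q7 -2.02 w 0.597
shift cm [ 9.43 -0.14 -0.  ] spin -0.028
```

```bash
python3 -m creep '[[-1,[2.5,-0.04,0],0],[-1,[4.5,-0.06,0],0],[-1,[2.4,-0.04,0],0],[-1,[0,0,0],-0.028],[-1,[0,0,2],0]]'; python3 -m creep '[[-1,[0,0,3.5],0],[-1,[0,0,2],0],[-1,[0,0,0],0],[-1,[0,0,0],0]]'
python3 - <<'E'
from h import *
need([.6255,-.06,.225],-.27)
c=cal('wrist'); np.save('c3',dict(c),allow_pickle=True); im=snap('wrist','w3.png')
s=cams.snapshot('side')[:,:,::-1]; t=cams.snapshot('top')[:,:,::-1]
a=cv2.resize(im[150:360,190:380,::-1],(400,442)); b=cv2.resize(s[230:340,225:325],(400,440)); cv2.imwrite('pics/z3.png',np.hstack([a[:440],b]))
print(proj(c,(.6242,-.059,.157),True))
E
```

```text
t: 7.95
position: [0.6262, -0.0602, 0.2886]
eef_rot: [0.991, -0.135, 0.001, -0.0]
ft_force: [-0.1, 0.3, -3.2]
width: 0.597
gripper_force: 63.9
t: 8.45
position: [0.6265, -0.0609, 0.2338]
eef_rot: [0.991, -0.136, 0.001, -0.0]
ft_force: [0.8, -0.1, -2.4]
width: 0.595
gripper_force: 63.7
t 8.45 at [ 0.6265 -0.0609  0.2338] yaw -0.273 tilt 0.09 q7 -2.01 w 0.595
shift cm [-0.13 -0.06  0.88] spin -0.003
(np.float64(281.5417499453641), np.float64(268.6004775762754))
```

View pics/z3.png

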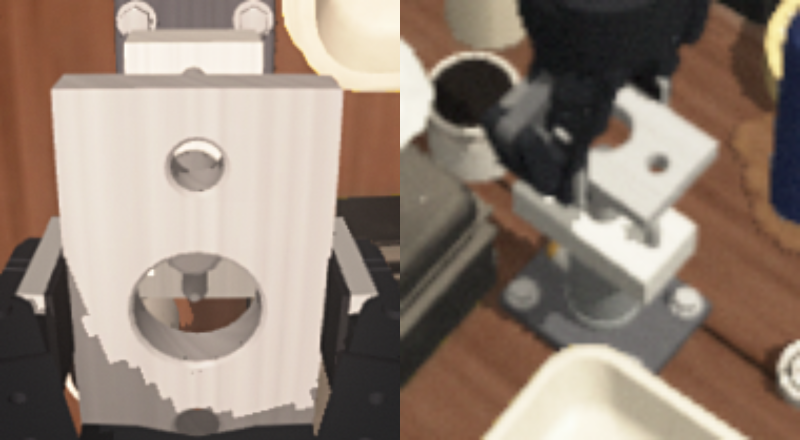

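Run:
```python
from h import *
from scipy.optimize import least_squares
c=np.load('c3.npy',allow_pickle=True).item()
h=(.6242,-.059,-.27); k,s=np.cos(h[2]),np.sin(h[2]); S=400/190
W=lambda x,y,z:(h[0]+k*x-s*y,h[1]+s*x+k*y,z)
C=lambda p:((np.array(proj(c,p,True))-(190,150)+.5)*S).round(1)
for n,p in dict(nearpin_tip=(-.031,0,.128),base=(-.031,0,.11),rodtop=(0,0,.157),rodtopback=(-.008,0,.157),hf1=(.042,.02,.11),hf2=(.042,-.02,.11),hb=(-.042,0,.11),fpin=(.031,0,.128)).items(): print(n,C(W(*p)))
P=np.array([(53,88),(342,88),(196.5,165),(197.5,307)])/S+(190,150)-.5
mdl=[(.046,.026),(.046,-.026),(.031,0),(0,0)]
def pr(p): a,b=np.cos(p[2]),np.sin(p[2]); return np.array([proj(c,(p[0]+a*x-b*y,p[1]+b*x+a*y,p[3]),True) for x,y in mdl])
r=least_squares(lambda p:(pr(p)-P).ravel(),[.62,-.06,-.27,.185]); print(r.x.round(4),r.fun.round(1))
d=np.array(h[:2])-r.x[:2]; print('move tool mm',(k*d[0]+s*d[1])*1000,(s*d[0]-k*d[1])*1000)
```

```text
nearpin_tip [194.8 297.9]
base [195. 269.]
rodtop [193.8 250.7]
rodtopback [193.9 279.5]
hf1 [124.8  43.2]
hf2 [263.6  42.9]
hb [195.1 298. ]
fpin [193.9  95.4]
[ 0.6252 -0.0602 -0.2721  0.1851] [ 0.4 -0.4 -0.6 -0.4  0.3  0.3 -0.1  0.6]
move tool mm -1.2661147878848267 -0.8674144814166465
```

```bash
python3 -m creep '[[-1,[-0.08,-0.08,1],0],[-1,[0,0,1.5],0],[-1,[0,0,1],0],[-1,[0,0,0],0],[-1,[0,0,0],0]]'
python3 - <<'E'
from h import *
need([.6255,-.0592,.171],-.272)
c=cal('wrist'); np.save('c4',dict(c),allow_pickle=True); im=snap('wrist','w4.png')
cv2.imwrite('pics/z4.png',cv2.resize(im[160:350,190:380,::-1],(600,600),interpolation=cv2.INTER_CUBIC))
h=(.6242,-.059,-.27); k,s=np.cos(h[2]),np.sin(h[2])
W=lambda x,y,z:(h[0]+k*x-s*y,h[1]+s*x+k*y,z)
C=lambda p:((np.array(proj(c,p,True))-(190,160)+.5)*600/190).round(1)
for n,p in dict(nearpin_tip=(-.031,0,.128),fpin=(.031,0,.128),rodtop=(0,0,.157),rodl=(0,.008,.157),rodr=(0,-.008,.157),rodf=(.008,0,.157),rodb=(-.008,0,.157)).items(): print(n,C(W(*p)))
E
```

```text
t: 9.22
position: [0.6257, -0.0601, 0.1979]
eef_rot: [0.991, -0.136, 0.0, -0.0]
ft_force: [0.1, -0.3, -2.5]
width: 0.596
gripper_force: 63.8
t 9.22 at [ 0.6257 -0.0601  0.1979] yaw -0.2732 tilt 0.01 q7 -2.03 w 0.596
shift cm [-0.05 -0.08  2.69] spin -0.001
nearpin_tip [294.6 519. ]
fpin [293.3 166.6]
rodtop [293.5 464.1]
rodl [231.3 463.8]
rodr [355.6 463.7]
rodf [293.2 411.7]
rodb [293.7 513.2]
```

View pics/z4.png

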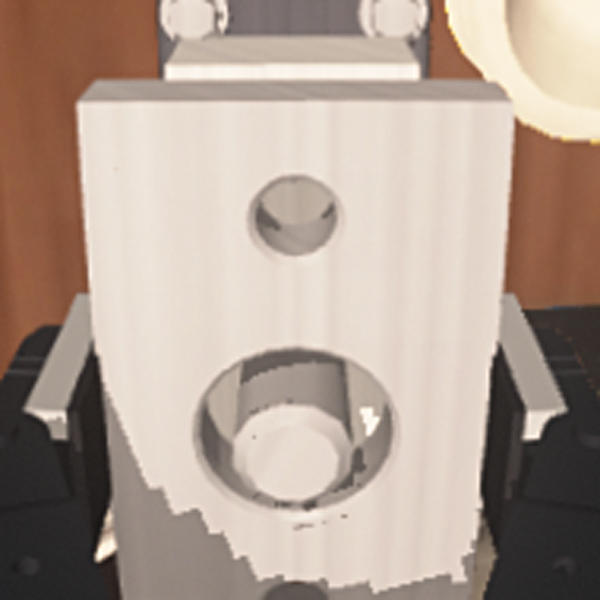

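The rod's top disc is at (291,453) in the zoom, inside the plate's rod hole, which is centred at about (297,429) with clearance all round.

Run:
```python
from h import *
from scipy.optimize import least_squares
c=np.load('c4.npy',allow_pickle=True).item(); S=600/190
U=lambda a:np.array(a)/S+(190,160)-.5
rod=at(c,*U((292,453.5)),.157,True); print('rod',rod)
P=U([(78,102),(513,102),(296,215),(297,429)])
mdl=[(.046,.026),(.046,-.026),(.031,0),(0,0)]
def pr(p): a,b=np.cos(p[2]),np.sin(p[2]); return np.array([proj(c,(p[0]+a*x-b*y,p[1]+b*x+a*y,p[3]),True) for x,y in mdl])
r=least_squares(lambda p:(pr(p)-P).ravel(),[.62,-.06,-.27,.15]); print(r.x.round(4),r.fun.round(1))
k,s=np.cos(-.272),np.sin(-.272)
for h in((.6242,-.059),rod[:2]):
    d=np.array(h)-r.x[:2]; print('move tool mm',(k*d[0]+s*d[1])*1000,(s*d[0]-k*d[1])*1000)
```

```text
rod [ 0.62585186 -0.05927078  0.157     ]
[ 0.6242 -0.0594 -0.2703  0.1492] [ 0.8 -0.6 -0.6 -0.8 -0.   0.8 -0.2  0.7]
move tool mm -0.11999039401167157 -0.3864570837534076
move tool mm 1.5438905576168276 -0.5694195040100648
```

```bash
python3 -m creep '[[-1,[0.05,-0.04,0.4],0],[-1,[0,0,0.4],0],[-1,[0,0,0.4],0],[-1,[0,0,0.3],0],[-1,[0,0,0],0]]'; python3 -c "
from h import *
need([.6255,-.0592,.171],-.272)"
```

```text
t: 9.9
position: [0.6259, -0.0599, 0.1825]
eef_rot: [0.991, -0.136, -0.0, 0.0]
ft_force: [-0.0, 0.3, -1.9]
width: 0.593
gripper_force: 63.8
t 9.9 at [ 0.6259 -0.0599  0.1825] yaw -0.2732 tilt 0.04 q7 -2.04 w 0.593
shift cm [-0.06 -0.06  1.15] spin -0.001
```

```bash
python3 -m creep '[[-1,[0,0,0.3],0],[-1,[0,0,0.3],0],[-1,[0,0,0.2],0],[-1,[0,0,0],0],[-1,[0,0,0],0]]'; python3 -c "
from h import *
need([.6255,-.0592,.171],-.272)"
```

```text
t: 10.52
position: [0.6262, -0.0599, 0.1749]
eef_rot: [0.991, -0.136, 0.0, -0.0]
ft_force: [-0.0, -1.0, -2.7]
width: 0.592
gripper_force: 63.8
t 10.53 at [ 0.6262 -0.0599  0.1749] yaw -0.2732 tilt 0.01 q7 -2.04 w 0.592
shift cm [-0.09 -0.05  0.39] spin -0.001
```

```bash
python3 -m creep '[[-1,[0,0,0.2],0],[-1,[0,0,0.15],0],[-1,[0,0,0],0],[-1,[0,0,0],0]]'; python3 -m creep '[[-1,[0,0,0.1],0],[-1,[0,0,0.1],0],[-1,[0,0,0],0]]'
```

```text
t: 11.02
position: [0.6261, -0.0599, 0.1714]
eef_rot: [0.991, -0.136, -0.0, 0.0]
ft_force: [-0.8, -1.2, -2.9]
width: 0.597
gripper_force: 63.8
t: 11.4
position: [0.626, -0.06, 0.1692]
eef_rot: [0.991, -0.136, -0.0, 0.0]
ft_force: [-0.7, 0.3, -1.7]
width: 0.595
gripper_force: 63.8
```

```bash
python3 -m creep '[[-1,[0,0,0.1],0],[-1,[0,0,0],0],[-1,[0,0,0],0]]'; python3 -m creep '[[-1,[0,0,0.1],0],[-1,[0,0,0],0],[-1,[0,0,0],0]]'
```

```text
t: 11.78
position: [0.6262, -0.0599, 0.1685]
eef_rot: [0.991, -0.136, 0.0, 0.0]
ft_force: [-0.2, 0.4, -1.3]
width: 0.597
gripper_force: 63.9
t: 12.15
position: [0.6262, -0.0599, 0.1685]
eef_rot: [0.991, -0.136, 0.0, 0.0]
ft_force: [-2.8, -0.0, 6.7]
width: 0.593
gripper_force: 64.7
```

```bash
python3 -m creep '[[0.4,[0,0,0],0],[0.6,[0,0,0],0],[0.8,[0,0,0],0],[0.8,[0,0,0],0]]'; python3 -m creep '[[0.8,[0,0,-1],0],[0.8,[0,0,-2],0],[0.8,[0,0,-2.5],0],[0.8,[0,0,-1.5],0],[0.8,[0,0,0],0]]'; python3 -m creep '[[0.8,[-3,0,0],0],[0.8,[-3,0,0],0],[0.8,[0,0,0],0],[0.8,[0,0,0],0]]'
python3 - <<'E'
from h import *
need([.6255,-.0592,.24],-.272)
c=cal('wrist'); np.save('c5',dict(c),allow_pickle=True); im=snap('wrist','w5.png'); s=cams.snapshot('side')
h=(.6245,-.059); u,v=map(int,proj(c,(*h,.122),True)); print(u,v)
u=max(u,60);v=max(v,80); print('origin',u-60,v-80)
a=cv2.resize(im[v-80:v+80,u-60:u+60,::-1],(420,560),interpolation=cv2.INTER_CUBIC); b=cv2.resize(s[230:340,230:305,::-1],(380,560),interpolation=cv2.INTER_CUBIC)
cv2.imwrite('pics/z5.png',np.hstack([a,b]))
E
```

```text
t: 12.65
position: [0.6261, -0.0599, 0.1673]
eef_rot: [0.991, -0.136, -0.0, -0.0]
ft_force: [0.8, 0.6, 0.1]
width: 0.898
gripper_force: 0.0
t: 13.28
position: [0.6269, -0.06, 0.2394]
eef_rot: [0.991, -0.136, 0.002, 0.0]
ft_force: [0.2, -0.7, -0.8]
width: 0.899
gripper_force: 0.0
t: 13.78
position: [0.5687, -0.0441, 0.2372]
eef_rot: [0.991, -0.136, 0.0, 0.0]
ft_force: [0.0, 0.0, 0.2]
width: 0.898
gripper_force: 0.0
t 13.78 at [ 0.5687 -0.0441  0.2372] yaw -0.2736 tilt 0.01 q7 -2.03 w 0.898
shift cm [ 5.87 -0.08 -0.28] spin -0.002
282 140
origin 222 60
```

View pics/z5.png

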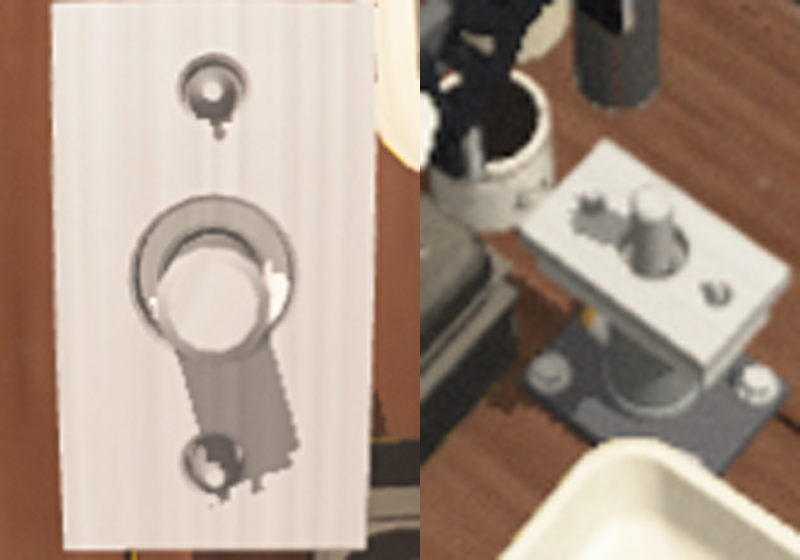

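The plate is fitted: both pins show in their holes at (212,90) and (212,462) in the zoom, and the side view shows it lying flush. The rod's top is at (211,300), standing free in its hole.

Run:
```python
from h import *
c=np.load('c5.npy',allow_pickle=True).item()
U=lambda x,y:(222+x/3.5-.36,60+y/3.5-.36)
print('rod',at(c,*U(211,300),.157,True)); 
Q=np.array([at(c,*U(*p),.122,True)[:2] for p in((51,3),(377,2),(366,549),(64,549))]); a=Q[0]+Q[1]-Q[2]-Q[3]
print('plate',Q.mean(0),'yaw',np.arctan2(a[1],a[0]),np.linalg.norm(a)/2,np.linalg.norm(Q[0]+Q[3]-Q[1]-Q[2])/2)
need([.6262,-.0597,.24],-.272)
```

```text
rod [ 0.62516677 -0.05889623  0.157     ]
plate [ 0.6248975  -0.05924973] yaw -0.27117227344866857 0.0918967569242604 0.052170011322433305
t 13.88 at [ 0.569  -0.0441  0.2372] yaw -0.2739 tilt 0.01 q7 -2.03 w 0.9
shift cm [ 5.93 -0.04 -0.28] spin -0.002
```

```bash
python3 -m creep '[[0.8,[2,0,0],0],[0.8,[2.5,-0.03,0],0],[0.8,[1.4,-0.02,0],0],[0.2,[0,0,0],0],[0.2,[0,0,0],0]]' 20; python3 -m creep '[[0,[0,0,1.5],0],[0,[0,0,1.5],0],[0,[0,0,0.5],0],[0,[0,0,0],0],[0,[0,0,0],0]]'; python3 -c "
from h import *
need([.6262,-.0597,.20],-.272)"
```

```text
t: 14.5
position: [0.6246, -0.0588, 0.237]
eef_rot: [0.991, -0.136, -0.001, -0.0]
ft_force: [0.7, 0.4, 0.3]
width: 0.604
gripper_force: 0.0
t: 15.12
position: [0.6255, -0.0591, 0.2027]
eef_rot: [0.991, -0.136, 0.0, -0.0]
ft_force: [1.2, -0.1, -0.5]
width: 0.495
gripper_force: 0.0
t 15.12 at [ 0.6255 -0.0591  0.2027] yaw -0.2732 tilt 0.04 q7 -2.03 w 0.495
shift cm [0.08 0.04 0.27] spin -0.001
```

```bash
python3 -m creep '[[-0.3,[0.08,0.03,0.2],0],[-0.45,[0,0,0],0],[-0.45,[0,0,0],0],[-0.45,[0,0,0],0]]' 20
python3 - <<'E'
from h import *
need([.6262,-.0597,.20],-.272)
im=snap('wrist','w6.png'); a=cv2.resize(im[170:400,180:390,::-1],(400,438),interpolation=cv2.INTER_CUBIC)
s=cams.snapshot('side'); b=cv2.resize(s[230:340,225:325,::-1],(400,438),interpolation=cv2.INTER_CUBIC); cv2.imwrite('pics/z6.png',np.hstack([a,b]))
E
```

```text
t: 15.62
position: [0.626, -0.0597, 0.2004]
eef_rot: [0.991, -0.136, 0.0, 0.0]
ft_force: [-0.0, 0.3, 0.1]
width: 0.276
gripper_force: 0.0
t 15.62 at [ 0.626  -0.0597  0.2004] yaw -0.2733 tilt 0.01 q7 -2.03 w 0.276
shift cm [ 0.02 -0.01  0.04] spin -0.001
```

View pics/z6.png

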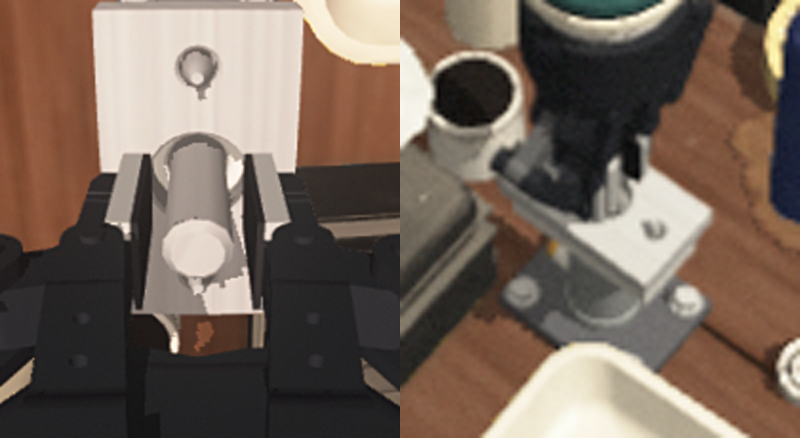

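The rod stands midway between the pads: it is at about x=198 in the zoom, with the inner pad faces at about 148 and 250. I'll close gently.

```bash
python3 -m creep '[[-0.55,[0,0,0],0],[-0.6,[0,0,0],0],[-0.64,[0,0,0],0],[-0.68,[0,0,0],0],[-0.72,[0,0,0],0]]' 20; python3 -m creep '[[-1,[0,0,0],0],[-1,[0,0,0],0],[-1,[0,0,0],0]]' 20;  python3 -c "
from h import *
need([.6262,-.0597,.20],-.272)"
```

```text
t: 16.35
position: [0.626, -0.0597, 0.2004]
eef_rot: [0.991, -0.136, 0.0, 0.0]
ft_force: [-0.7, -0.5, 0.2]
width: 0.18
gripper_force: 20.1
t: 16.73
position: [0.626, -0.0597, 0.2004]
eef_rot: [0.991, -0.136, 0.0, 0.0]
ft_force: [0.1, -0.4, 0.2]
width: 0.183
gripper_force: 20.2
t 16.73 at [ 0.626  -0.0597  0.2004] yaw -0.2733 tilt 0.01 q7 -2.03 w 0.183
shift cm [ 0.02 -0.01  0.04] spin -0.001
```

```bash
python3 -m creep '[[-1,[0,0,0],0],[-1,[0,0,-0.3],0],[-1,[0,0,-0.4],0],[-1,[0,0,-0.3],0],[-1,[0,0,0],0]]' 35;  python3 -c "
from h import *
need([.626,-.0597,.25],-.273)"
```

```text
t: 17.35
position: [0.6261, -0.0597, 0.2107]
eef_rot: [0.991, -0.136, 0.0, 0.0]
ft_force: [-0.3, 0.3, -0.9]
width: 0.171
gripper_force: 35.0
t 17.35 at [ 0.6261 -0.0597  0.2107] yaw -0.2733 tilt 0.03 q7 -2.02 w 0.171
shift cm [-0.01  0.   -3.93] spin -0.0
```

```bash
python3 -m creep '[[-1,[0,0,-0.5],0],[-1,[0,0,-0.5],0],[-1,[0,0,-0.5],0],[-1,[0,0,-0.5],0],[-1,[0,0,0],0]]'; python3 -m creep '[[-1,[0,0,-0.5],0],[-1,[0,0,-0.6],0],[-1,[0,0,-0.6],0],[-1,[0,0,-0.4],0],[-1,[0,0,0],0]]'; python3 -m creep '[[-1,[0,0,0],0],[-1,[0,0,0],0],[-1,[0,0,0],0],[-1,[0,0,0],0]]'
python3 - <<'E'
from h import *
need([.626,-.0597,.2515],-.273)
im=snap('wrist','w7.png'); a=cv2.resize(im[120:330,180:390,::-1],(400,400),interpolation=cv2.INTER_CUBIC)
s=cams.snapshot('side'); b=cv2.resize(s[220:340,225:325,::-1],(333,400),interpolation=cv2.INTER_CUBIC); cv2.imwrite('pics/z7.png',np.hstack([a,b]))
E
```

```text
t: 17.98
position: [0.6262, -0.0597, 0.231]
eef_rot: [0.991, -0.136, 0.001, 0.0]
ft_force: [-0.8, 0.5, -1.7]
width: 0.179
gripper_force: 35.0
t: 18.6
position: [0.6262, -0.0597, 0.2519]
eef_rot: [0.991, -0.136, 0.0, 0.0]
ft_force: [0.8, 0.6, -2.3]
width: 0.178
gripper_force: 35.0
t: 19.1
position: [0.6259, -0.0597, 0.2512]
eef_rot: [0.991, -0.136, -0.0, 0.0]
ft_force: [-0.9, 0.9, -1.2]
width: 0.174
gripper_force: 35.0
t 19.1 at [ 0.6259 -0.0597  0.2512] yaw -0.2732 tilt 0.01 q7 -2.0 w 0.174
shift cm [ 0.01  0.   -0.03] spin -0.0
```

View pics/z7.png

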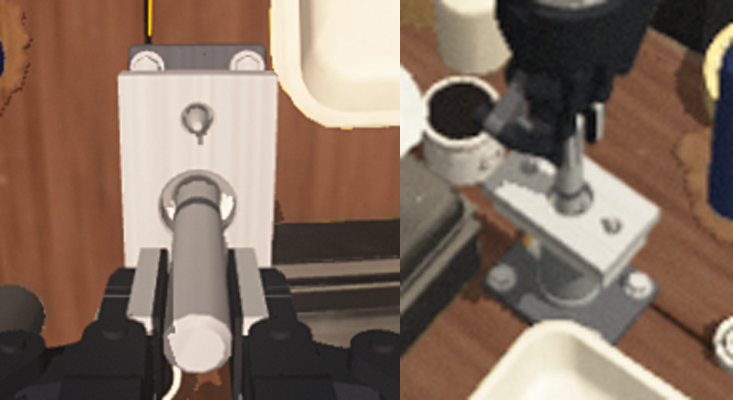

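The dark ring shows just above the plate at about (198,198) in the zoom. The plate is flush with the pins through it, the rod is upright, and it has been drawn out about 51 mm.

```bash
python3 -c "
from station import ticket
print(ticket.finish_job())"
```

```text
the job is handed in; nothing more can be done
None
```

I handed the job in with the end plate flush on the cylinder head over both pins and the rod still gripped, drawn up about 51 mm with its dark ring just clear of the plate; the hand-in gave no verdict.

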